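Seat the petal-grinding cup on its splined drive and hold it down

TASK

Flip the white cap on the grinder's drive tube all the way over so that it stays open, then lift the taller of the two grinding cups out of the wooden rack, turn it until the cross-shaped splines under it mesh with the drive hub inside the tube, and slide it fully home. Keep hold of it and keep pressing it down against the hub's spring: finish while still gripping the cup and pushing it down, without letting go. Leave the squat cup and the other things on the table where they are.

Things in the scene. Friction and masses are not known exactly. Their poses are not given: they have to be found in the camera images.
- drive: Grinder drive fixed to the table: round grey housing 124 mm across, 55 mm tall; on it an upright aluminium tube, 52 mm outside, 46 mm inside diameter, rim 92 mm above the table. Origin: underside centre, on the tube's axis; z up; +x points to the cap's hinge side, -x to its lip. Left or right of the robot's centre line, turned by up to 0.5 rad.
- cap (a joint): Angle of the white flip cap: 0 = shut on the tube, grows as the lip rises, 1.57 = upright, 2.5 rad = fully open (stop), hanging outward past the hinge. Light, almost frictionless hinge: let go short of upright it falls shut, past upright it falls open.
- cap_lip (a point): Centre of the cap's lip: a flat tongue 12 mm wide (along drive y), 20 mm long (along drive x), 5 mm thick, that sticks out of the 53 mm round, 4 mm thick cap on the side away from the hinge; 34 mm of free height beneath it. Moves with the cap; 64 mm from the hinge axis.
- cap_hinge (a point): Point on the cap's hinge axis, 30 mm from the tube's axis towards drive +x, at the height of the tube's rim (92 mm). The hinge axis runs along drive y.
- hub_top (a point): Centre of the top of the aluminium hub inside the tube, on its axis, 2 mm below the rim when up (90 mm above the table); hidden until the cap is open. Four square teeth leave a cross-shaped slot, arms along the point's x and y, 10 mm wide, 18 mm deep. The hub stands at any yaw, turns stiffly (0.03 N m) about z and sinks with the press joint.
- press (a joint): How far the hub is pushed down against its spring (m): 0 = up, 0.006 = stop. It starts to move at 6 N, and takes 12 N at the stop (the cup's weight counts towards this, but alone does not move it).
- tall_cup: Taller grinding cup, loose, 0.15 to 0.31 kg, 118 mm tall: splined stem, steel body 52 mm across and 60 mm tall with black lid, and a black bar on top. Origin: tip of the stem, on the axis; z up. It stands stem down, at any yaw, in one hole of the rack, origin 6 mm above the table.
- tall_cup_boss (a point): Centre of the underside of the tall cup's boss (38 mm across, 14 mm high, under the body), 16 mm above the cup's origin; it lands on the hub's top when home. Below it the stem: a cross of two blades 26 mm long, 7 mm thick, 16 mm deep, along the cup's x and y, tapered over the lowest 6 mm; it meshes at any quarter turn.
- tall_cup_bar (a point): Centre of the tall cup's grip bar: 50 mm long (cup x), 22 mm wide (cup y), 28 mm high, on top of the lid; 104 mm above the cup's origin.
- squat_cup: Shorter cup, same kind and width but 92 mm tall, in the other hole of the rack; bystander. Origin: tip of its stem.
- rack: Fixed wooden rack, 85 x 200 x 36 mm, long along its y, two through holes 42 mm across at y = -50 and +50 mm. Origin: centre of the underside. The cups' 38 mm bosses hang in the holes, reaching 30 mm below the rack's top.
- jar: Glass jar 38 mm across, 55 mm tall, bystander between rack and drive. Origin: underside centre.
- phone: Phone lying flat, 150 x 72 x 9 mm, bystander. Origin: underside centre.
- oval_frame: White round ornament ring, 68 mm across, 9 mm thick, bystander. Origin: underside centre.
- square_frame: White square ornament frame, 70 mm, 9 mm thick, bystander. Origin: underside centre.
- paste_brush: Brush lying flat, 170 mm long, bystander. Origin on its underside.
- bead_tray: Clear divided tray 100 x 140 x 22 mm, bystander. Origin: underside centre.
Things that resemble listed ones, but are neither listed nor needed, are in the scene too. What is shaped like the tall_cup but blue is not meant. Leave any orange or pink look-alike of the rack alone.

How it is judged:
On the way, in this order (a step that is already met when the one before it is completed fails the run):
1. the cap has been flipped open past upright (value of joint cap above 1.8 rad), for 0.2 s.
2. the tall cup is lifted out of the rack in the fingers (z of tall_cup in the frame of rack above 0.05 m and contact force between the fingers and tall_cup above 1 N), for 0.2 s.
At the end, for the whole second after the job is handed in: The cap is open (over 1.8 rad); the tall cup is upright (within 0.08 rad), meshed and home in the hub (boss within 3 mm of the hub's top, axes within 3 mm), and the fingers still hold it (over 3 N) and keep the hub pushed down by more than 3.5 mm of its 6 mm (value of joint cap above 1.8 rad and z of tall_cup in the frame of hub_top below -0.013 m and horizontal distance between tall_cup and hub_top below 0.003 m and angle between tall_cup's own z axis and vertical below 0.08 rad and value of joint press above 0.0035 m and contact force between the fingers and tall_cup above 3 N); the arm keeps its last pose, push and grip.
It fails at once if the squat cup is moved by more than 30 mm (distance of squat_cup from where it was at the start of the episode above 0.03 m).
It fails at once if another thing on the table is moved by more than 30 mm (distance of any of jar, phone, oval_frame, square_frame, paste_brush, bead_tray from where it was at the start of the episode above 0.03 m).
It also fails if it takes over 58 s, if anything falls off the work surface, if the arm or the gripper's body presses on something with over 40 N, if the wrist force passes 120 N, or if a joint passes its speed limit or range.

ROBOT

A 7-joint arm with a two-finger parallel gripper is mounted at the origin on the work surface. World frame = base frame: x ahead of the robot, y to its left, z up, the work surface at z = 0. Lengths are in m, angles in rad, forces in N, time in s.
With the tool pointing down it reaches from about 0.425 to 0.925 m from the base axis. Payload 6.8 kg.
Tool frame: the origin (TCP) lies at the very end of the fingers, on their centre line; the grasp point (between the pads) lies 19 mm behind it; z points along the fingers, y is the line along which they close (so a half turn about z gives the same grasp; the last joint's range is limited). The gripper opens to 85 mm and grips with 20 to 120 N. Pads are 22 mm wide; open, the fingers measure 114 mm over their backs; the gripper's body (76 mm by 85 mm) begins 54 mm behind the grasp point. The pads swing forward as they close: fully open they stand 13 mm farther back than shut.
Start: joints at [1.027, 0.477, 0.022, 1.555, -0.011, 1.109, -0.083], TCP at [0.285, -0.612, 0.231] pointing down, gripper open.
Joint ranges: [-2.96, 2.96], [-0.34, 2.1], [-1.41, 1.46], [0.24, 2.44], [-1.37, 4.51], [0.17, 1.92], [-2.96, 2.96]. Speed limits (rad/s): [2.39, 2.39, 3.14, 3.14, 3.14, 3.14, 3.14].

INTERFACE

Orientations are given as a rotation vector (axis times angle).
In Python, from bench import r gives the robot as it stands.
- The arm moves only by the tool play_rows, never from a script. Its argument "targets" is text: rows parted by semicolons, each of 5 numbers parted by spaces: the closure, from -1 (fully open) to 1 (shut), then the shift along the tool's x, y, z in m, then the turn about the tool's z in rad. In form: gripper dx dy dz spin; .... A call has 1 to 8 rows; each row is the pose to reach, as a shift and turn from the pose commanded when the call began, along the tool's axes at that moment; what a row does not reach only later rows make up. A row lasts 1/12 s, in which the tool goes at most 41.7 mm and 7.16 degrees, less where a joint would pass 70% of its speed; a pose out of reach is approached as far as the arm can. A call with a gripper value outside its range is refused whole. The fingers move at their own pace and stop on an object; "squeeze" is the grip in N (left out, the last holds). Time passes only in rows, so rows that repeat a pose let the fingers close. It gives the time, the measured TCP pose, the force, the opening and the grip force at its end, in the units of the state.
- r.get_obs(): the state, without advancing time (a new reading comes with each control period).
- r.grab_frame(name): name is "scene" or "top" or "wrist"; returns the picture (384x512x3 uint8, red, green, blue); there is no depth.
- r.camera_info(name): a dict with "fov_y" (degrees; the focal length in pixels is half the picture's height over the tangent of half this angle, whatever the lens; pixels are square), "cx", "cy" (the principal point, pixels), "k1" (the pictures are not rectified: a ray, as slopes to the right and down, at radius r is drawn at 1 + k1 r^2 times it, then the intrinsics apply), "position" and "rotation" of the camera in the world. Camera axes: x right, y down, z forward; pixel columns grow to the right and rows downward; lengths in m; the calibration is good to about 2 mm. A picture is of the moment at which its call begins: read the wrist's pose just before it. camera_info takes no time and is no camera call; for the wrist camera it gives the pose at the moment of the call.
- r.hand_in(): hands the job in; it is judged then, once.
The state is a dict: "clock": time; "joints": joint angles; "qvel": joint speeds; "tau": joint torques, N m; "tcp_pos": TCP position; "orientation": TCP orientation; "contact_force": force on the tool from outside, world axes, zero at the start; "moment": the same for the moment, N m; "grip_width": finger opening in m; "gripper_force": force on a finger pad.
Only numpy, scipy, OpenCV 4.12 (cv2) and the standard library are available. Lean on these libraries where they do the work, as an engineer would, in place of code of your own. Each camera call takes 0.05 s, during which the arm holds its last target. There are 200 camera calls.

## Working session

There is one attempt and no reset: what is moved stays moved. The work goes in short steps, Python scripts to look and compute and a tool call to move; the robot and the scene stay as the last step left them, time stands still between calls to the robot, and variables do not carry over. Pictures are saved under pics/ and viewed, at most 10 in all, crops included, and the job is handed in when it is done.

Besides the shell and the picture viewer there is one more tool, called after "Request:" in YAML: its name, and indented under it one key for each argument. play_rows: Moves the arm, as the interface text tells. Its arguments: {"type":"object","properties":{"targets":{"type":"string"},"squeeze":{"type":"number"}},"required":["targets"]}

```bash
mkdir -p pics; cat > h.py <<'E'
import numpy as np, cv2
from scipy.spatial.transform import Rotation as R
from bench import r
def rot(i):
    a=np.array(i["rotation"]); 
    return a if a.shape==(3,3) else R.from_rotvec(a).as_matrix()
def K(i,h=384):
    f=h/2/np.tan(np.radians(i["fov_y"])/2); return f
def px2w(i,u,v,z):
    f=K(i); d=np.array([(u-i["cx"])/f,(v-i["cy"])/f]); s=d.copy()
    for _ in range(30): s=d/(1+i["k1"]*(s@s))
    ray=rot(i)@np.array([s[0],s[1],1]); p=np.array(i["position"]); return p+ray*(z-p[2])/ray[2]
def w2px(i,P):
    c=rot(i).T@(np.array(P)-np.array(i["position"])); s=c[:2]/c[2]; s=s*(1+i["k1"]*(s@s)); return s*K(i)+[i["cx"],i["cy"]]
def snap(name,fn):
    i=r.camera_info(name); im=r.grab_frame(name); cv2.imwrite(fn,im[:,:,::-1]); return i,im
E
python3 - <<'E'
from h import *
import json
for n in ["top","scene"]:
    i,im=snap(n,f"pics/{n}0.png"); print(n,i)
    json.dump({k:np.array(v).tolist() if not isinstance(v,(str,)) else v for k,v in i.items()},open(n+".json","w"))
o=r.get_obs(); print(o["tcp_pos"],o["orientation"],o["clock"], o["grip_width"])
a=cv2.imread("pics/top0.png"); cv2.imwrite("pics/top0b.png",cv2.resize(a,(800,600),interpolation=cv2.INTER_CUBIC))
E
```

```text
top {'fov_y': 54.18795281722887, 'cx': 254.60108457705348, 'cy': 188.21144019652633, 'k1': -0.007527821751489072, 'position': array([0.45212511, 0.01319007, 1.02706839]), 'rotation': array([-2.12666698,  2.16810521, -0.08899722])}
scene {'fov_y': 57.03886418429287, 'cx': 248.4657328658636, 'cy': 190.5530438370362, 'k1': 0.025786850385819612, 'position': array([1.32710711, 0.33960207, 0.64480419]), 'rotation': array([-1.32128185, -1.99281123,  1.0374774 ])}
[ 0.28469127 -0.61141729  0.23042483] [-3.06572044e+00 -6.78847062e-01  7.65303352e-04] 0.1 0.08567963921028651
```

View pics/top0b.png

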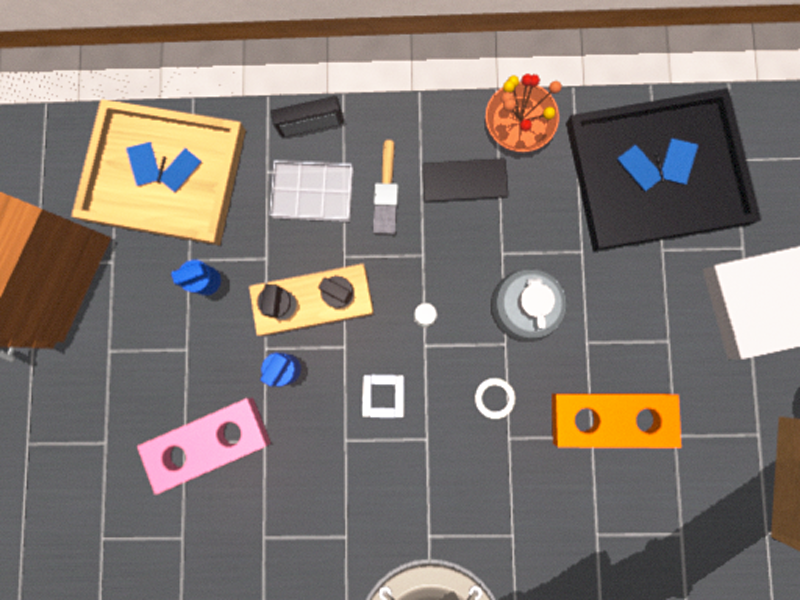

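View pics/scene0.png

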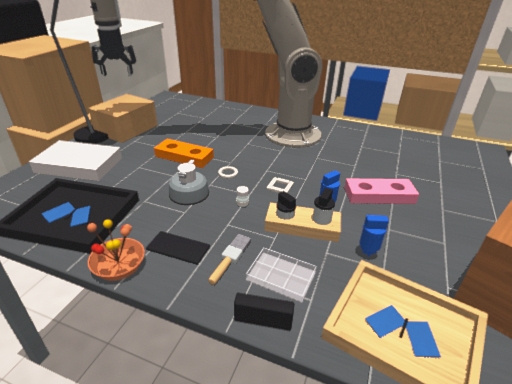

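The top view shows the drive at about (530,303) in the 800x600 picture. The wooden rack is at (311,299), with its cups at (275,301) and (337,292). In the scene view the right-hand cup (322,208) is the taller one, and that is the left-hand cup (275,301) in the top view.

```bash
python3 - <<'E'
from h import *
a=cv2.imread("pics/top0.png")
c1=cv2.resize(a[165:225,305:375],(400,343),interpolation=cv2.INTER_CUBIC)  # scale 5.714
c2=cv2.resize(a[160:220,155:245],(400,267),interpolation=cv2.INTER_CUBIC) # 4.444
b=np.zeros((343,800,3),np.uint8); b[:,:400]=c1; b[:267,400:]=c2
cv2.imwrite("pics/crop1.png",b)
i=r.camera_info("top")
s=.64
for n,u,v,z in [("drive",530,303,.05),("cap",537,298,.094),("liptop",537,283,.094),("lipbot",541,322,.094),("tall",275,301,.125),("squat",337,292,.1),("jar",425,314,.055)]:
    print(n,px2w(i,u*s,v*s,z).round(3))
for n,u,v in [("r1",250,285),("r2",367,265),("r3",372,315),("r4",257,335)]: print(n,px2w(i,u*s,v*s,.036).round(3))
E
```

```text
drive [ 0.545 -0.177  0.05 ]
cap [ 0.549 -0.179  0.094]
liptop [ 0.573 -0.18   0.094]
lipbot [ 0.51  -0.184  0.094]
tall [0.549 0.233 0.125]
squat [0.564 0.139 0.1  ]
jar [ 0.53  -0.002  0.055]
r1 [0.587 0.298 0.036]
r2 [0.618 0.096 0.036]
r3 [0.532 0.088 0.036]
r4 [0.501 0.285 0.036]
```

View pics/crop1.png

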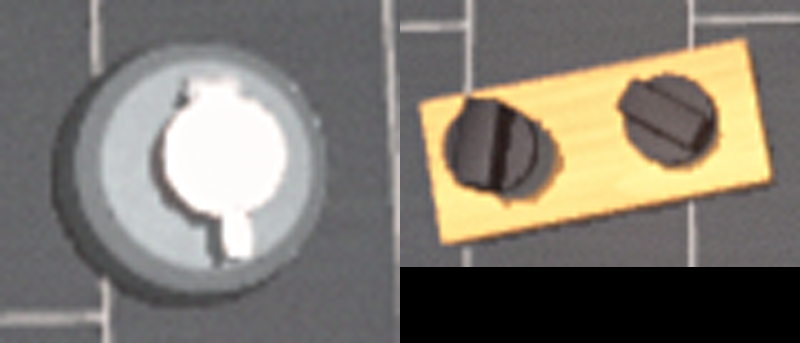

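The left crop shows the cap centre at about (223,155), the hinge side at (213,88) and the lip at (238,235). The right crop shows the tall cup's bar running nearly along the image's vertical at about (485,145).

```bash
cat >> h.py <<'E'
def state():
    o=r.get_obs(); M=R.from_rotvec(o["orientation"]).as_matrix(); return o,np.array(o["tcp_pos"]),M
def go(P,ydir=None):
    """tool shift + spin for TCP to P with closing axis (tool y) along ydir angle (mod pi)"""
    o,p,M=state(); d=M.T@(np.array(P)-p); sp=0
    if ydir is not None:
        cur=np.arctan2(M[1,1],M[0,1]); dy=(ydir-cur+np.pi/2)%np.pi-np.pi/2; sp=-dy
    print("clock",round(o["clock"],2),"tcp",p.round(4),"tooly",np.degrees(np.arctan2(M[1,1],M[0,1])).round(1),"z",M[:,2].round(3),"q7",round(o["joints"][6],3),"-> d",d.round(4),"spin",round(sp,3))
E
python3 - <<'E'
from h import *
i=r.camera_info("top"); g=lambda x,y,z:px2w(i,305+x/5.714-.4,165+y/5.714-.4,z)
lip=g(238,240,.094); lipend=g(237,261,.094); c=g(223,155,.096); hin=g(213,85,.094)
print("c",c,"lip",lip,lipend,"hin",hin)
for a in (c,hin): 
    d=a-lipend; print(np.degrees(np.arctan2(d[1],d[0])))
print("base", g(190,170,.055))
E
```

```text
c [ 0.54602204 -0.17871681  0.096     ] lip [ 0.50915234 -0.18394153  0.094     ] [ 0.50008589 -0.18310509  0.094     ] hin [ 0.5769934  -0.17615543  0.094     ]
5.456910672317845
5.1634461889486
base [ 0.54364672 -0.17203108  0.055     ]
```

```bash
python3 - <<'E'
from h import *
go([.506,-.182,.19],np.radians(95.4))
E
```

```text
clock 0.1 tcp [ 0.2847 -0.6114  0.2304] tooly -65.0 z [-0.001  0.001 -1.   ] q7 -0.083 -> d [ 0.3819 -0.2958  0.0409] spin 0.342
```

Request:
play_rows:
  targets: "-1 0.382 -0.296 0.04 0.342;-1 0.382 -0.296 0.04 0.342;-1 0.382 -0.296 0.04 0.342;-1 0.382 -0.296 0.04 0.342;-1 0.382 -0.296 0.04 0.342;-1 0.382 -0.296 0.04 0.342;-1 0.382 -0.296 0.04 0.342;-1 0.382 -0.296 0.04 0.342"
  squeeze: 25

```text
clock: 0.77
tcp_pos: [0.4374, -0.3146, 0.2035]
orientation: [-3.138, -0.147, 0.001]
contact_force: [0.3, -1.3, -0.4]
grip_width: 0.0857
gripper_force: 0.0
```

```bash
python3 - <<'E'
from h import *
go([.506,-.182,.19],np.radians(95.4))
E
```

```text
clock 0.77 tcp [ 0.4374 -0.3146  0.2035] tooly -84.6 z [-0.  0. -1.] q7 -0.98 -> d [ 0.0807 -0.1256  0.0135] spin -0.001
```

Request:
play_rows:
  targets: "-1 0.08 -0.125 0.013 0;-1 0.08 -0.125 0.013 0;-1 0.08 -0.125 0.013 0;-1 0.08 -0.125 0.013 0;-1 0.08 -0.125 0.013 0;-1 0.08 -0.125 0.013 0"

```text
clock: 1.27
tcp_pos: [0.5054, -0.1829, 0.1904]
orientation: [-3.137, -0.153, 0.001]
contact_force: [0.0, -0.5, 0.5]
grip_width: 0.0855
gripper_force: 0.0
```

```bash
python3 - <<'E'
from h import *
go([.506,-.182,.19],np.radians(95.4))
i,im=snap("wrist","pics/w1.png"); print(i)
for P in ([.5455,-.178,.096],[.506,-.182,.094],[.5,-.183,.094]): print(w2px(i,P))
E
```

```text
clock 1.27 tcp [ 0.5054 -0.1829  0.1904] tooly -84.4 z [-0.001  0.001 -1.   ] q7 -1.278 -> d [ 0.0007 -0.0008  0.0004] spin 0.003
{'fov_y': 70.4067377078542, 'cx': 254.37667711882293, 'cy': 194.74521135668866, 'k1': 0.005321657398978121, 'position': array([ 0.58693516, -0.17596302,  0.33265698]), 'rotation': array([ 2.1332845 , -1.93767142, -0.32198772])}
[252.43443623 152.25726586]
[252.767178   194.61706702]
[253.23074078 200.77206498]
```

View pics/w1.png

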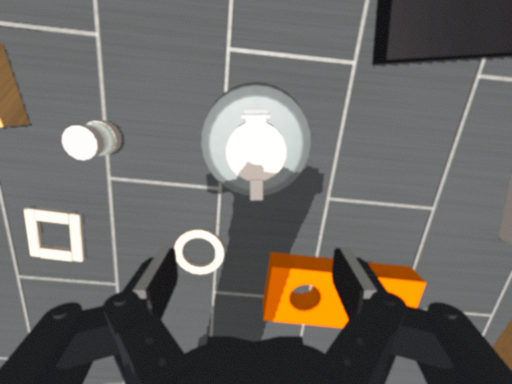

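The wrist view shows the cap centre at about (256,148), the lip ending at (257,199) and the hinge block at (256,115).

```bash
python3 - <<'E'
from h import *
i=r.camera_info("wrist"); im=cv2.imread("pics/w1.png")
g=cv2.cvtColor(im,cv2.COLOR_BGR2GRAY)
c=px2w(i,255.5,149,.096);e=px2w(i,257,199,.094);h=px2w(i,256.3,114,.094)
print(c,e,h)
for a in(c,h): d=a-e; print(np.degrees(np.arctan2(d[1],d[0])))
print(g[165:204:3,244:270:2])
E
```

```text
[ 0.54787039 -0.18245491  0.096     ] [ 0.50133439 -0.1882574   0.094     ] [ 0.57689091 -0.18039951  0.094     ]
7.107418382092281
5.937421792993637
[[244 197 190 190 193 202 206 211 213 247 255 255 255]
 [194 192 191 191 192 190 190 190 192 197 250 255 255]
 [192 190 193 191 191 190 192 192 190 192 229 244 250]
 [190 187 191 190 189 190 188 191 190 192 189 190 188]
 [186 190 191 190 188 191 190 189 189 187 190 188 181]
 [124 143 157 169 178 181 180 181 182 169 152 139 124]
 [116 119 121 165 194 191 190 190 190 166 118 116 115]
 [115 116 118 166 189 189 190 189 188 165 120 115 114]
 [102 108 110 160 189 187 189 190 188 162 108 102  99]
 [ 94  98 100 156 190 188 188 187 188 161 100  95  95]
 [ 76  80  86 155 189 187 189 186 186 159  88  76  71]
 [ 67  67  75 147 188 187 185 186 181 154  77  69  68]
 [ 66  68  70  78  88  85  86  84  83  79  67  68  65]]
```

```bash
python3 - <<'E'
from h import *
go([.5045,-.1858,.082],np.radians(96))
E
```

```text
clock 1.32 tcp [ 0.5047 -0.1847  0.1905] tooly -84.6 z [-0.001 -0.    -1.   ] q7 -1.278 -> d [-0.0002  0.001   0.1085] spin -0.01
```

Request:
play_rows:
  targets: "-1 0 0.001 0.04 -0.01;-1 0 0.001 0.08 -0.01;-1 0 0.001 0.108 -0.01;-1 0 0.001 0.108 -0.01;0.6 0 0.001 0.108 -0.01;1 0 0.001 0.108 -0.01;1 0 0.001 0.108 -0.01;1 0 0.001 0.108 -0.01"
  squeeze: 25

```text
clock: 1.98
tcp_pos: [0.5065, -0.1864, 0.0848]
orientation: [3.136, 0.162, 0.005]
contact_force: [-0.5, -0.5, 0.4]
grip_width: 0.0387
gripper_force: 0.0
```

Request:
play_rows:
  targets: "1 0 0 0 0;1 0 0 0 0;1 0 0 0 0;1 0 0 0 0"

```text
clock: 2.32
tcp_pos: [0.5056, -0.1845, 0.0835]
orientation: [-3.136, -0.164, -0.001]
contact_force: [-2.1, 4.8, 5.7]
grip_width: 0.0108
gripper_force: 24.8
```

Request:
play_rows:
  targets: "1 0.001 0 -0.011 0;1 0.0034 0 -0.0216 0;1 0.0076 0 -0.0318 0;1 0.0134 0 -0.0411 0;1 0.0205 0 -0.0495 0;1 0.0289 0 -0.0566 0;1 0.0382 0 -0.0624 0;1 0.0484 0 -0.0666 0"

```text
clock: 2.98
tcp_pos: [0.5525, -0.1794, 0.1499]
orientation: [-3.136, -0.164, 0.004]
contact_force: [-0.9, 4.4, -3.7]
grip_width: 0.0107
gripper_force: 24.3
```

Request:
play_rows:
  targets: "1 0.0107 0 -0.0026 0;1 0.0216 0 -0.0034 0;1 0.0326 0 -0.0026 0;1 0.0433 0 0 0;1 0.0534 0 0.0042 0;1 0.0618 0 0.009 0;1 0.0618 0 0.009 0;0.2 0.0618 0 0.009 0"

```text
clock: 3.65
tcp_pos: [0.6153, -0.1742, 0.141]
orientation: [3.137, 0.164, 0.001]
contact_force: [-0.8, 0.6, 0.3]
grip_width: 0.0216
gripper_force: 0.0
```

Request:
play_rows:
  targets: "0 0 0 0 0;-0.3 0 0 0 0;-0.3 0 0 0 0;-0.3 0 0 0 0;-0.3 0 0 -0.04 0;-0.3 0 0 -0.08 0;-0.3 0 0 -0.12 0;-1 0 0 -0.12 0"

```text
clock: 4.32
tcp_pos: [0.6189, -0.1756, 0.2698]
orientation: [3.133, 0.161, 0.022]
contact_force: [1.3, -0.6, 0.9]
grip_width: 0.0662
gripper_force: 0.0
```

```bash
python3 - <<'E'
from h import *
i,im=snap("top","pics/top1.png")
b=cv2.resize(im[160:230,300:380,::-1],(800,600),interpolation=cv2.INTER_CUBIC); 
go([.49,-.11,.27],np.radians(96))
i,im=snap("wrist","pics/w2.png"); print(i["position"])
w=cv2.resize(im[:,:,::-1],(400,300)); b=cv2.resize(b,(400,300)); cv2.imwrite("pics/c2.png",np.hstack([b,w]))
E
```

```text
clock 4.37 tcp [ 0.6174 -0.1753  0.266 ] tooly -84.1 z [ 0.01  -0.002 -1.   ] q7 -1.324 -> d [-0.12   -0.078  -0.0054] spin -0.002
[ 0.69739347 -0.1675079   0.4091627 ]
```

View pics/c2.png

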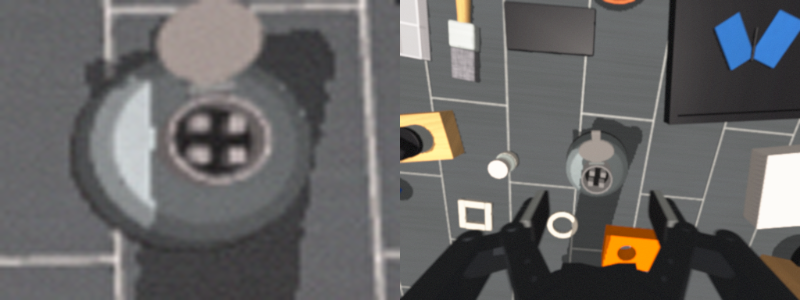

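The cap is open. The hub's cross slot is visible, close to aligned with the image axes in the top crop (centre at about (220,138)).

```bash
python3 - <<'E'
from h import *
go([.475,-.19,.15],np.radians(96))
E
```

```text
clock 4.42 tcp [ 0.6157 -0.1749  0.2629] tooly -84.1 z [ 0.005 -0.001 -1.   ] q7 -1.324 -> d [-0.142   0.0003  0.1123] spin -0.002
```

Request:
play_rows:
  targets: "-1 -0.04 0 0 0;-1 -0.08 0 0.01 0;-1 -0.12 0 0.04 0;-1 -0.142 0 0.08 0;-1 -0.142 0 0.11 0;-1 -0.142 0 0.11 0;-1 -0.142 0 0.11 0;-1 -0.142 0 0.11 0"

```text
clock: 5.08
tcp_pos: [0.4751, -0.189, 0.1516]
orientation: [3.137, 0.164, 0.002]
contact_force: [0.6, -0.6, 0.8]
grip_width: 0.0858
gripper_force: 0.0
```

```bash
python3 - <<'E'
from h import *
i,im=snap("wrist","pics/w3.png"); print(i["position"],state()[1])
import json; json.dump({k:np.array(v).tolist() for k,v in i.items()},open("w3.json","w"))
u=w2px(i,[.546,-.182,.09]).astype(int); print(u)
x0,y0=u[0]-50,u[1]-40; c=im[y0:y0+75,x0:x0+100,::-1]; print(x0,y0)
cv2.imwrite("pics/c3.png",cv2.resize(c,(800,600),interpolation=cv2.INTER_CUBIC))
E
```

```text
[ 0.55630731 -0.18139362  0.29401527] [ 0.47592136 -0.18905943  0.15220154]
[253 117]
203 77
```

View pics/c3.png

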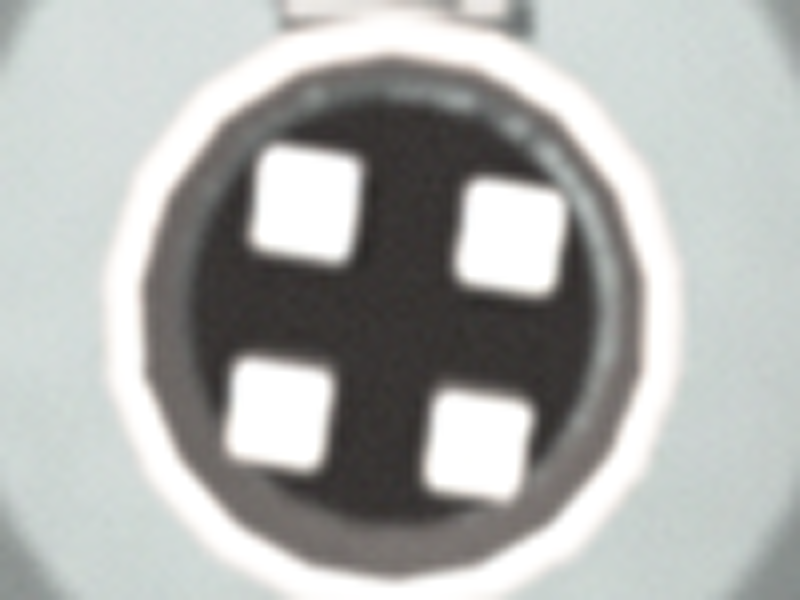

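The crop shows four white teeth at (305,205), (510,238), (279,413) and (479,445), with the tube rim centred at about (393,300).

```bash
python3 - <<'E'
from h import *
import json
i=json.load(open("w3.json"))
P=[px2w(i,203+x/8-.44,77+y/8-.44,.09) for x,y in [(305,205),(510,238),(479,445),(279,413)]]
P=np.array(P); print(P.round(4)); print("hub",P.mean(0))
for a,b in((0,1),(3,2),(1,2),(0,3)):
    d=P[b]-P[a]; print(np.degrees(np.arctan2(d[1],d[0]))%90, np.linalg.norm(d))
print("rim",px2w(i,203+393/8-.44,77+296/8-.44,.092))
go([.48,.235,.24])
E
```

```text
[[ 0.5556 -0.1717  0.09  ]
 [ 0.5547 -0.1901  0.09  ]
 [ 0.5365 -0.1893  0.09  ]
 [ 0.5375 -0.1709  0.09  ]]
hub [ 0.54610181 -0.18048225  0.09      ]
87.19612689259822 0.01842708954877786
86.98661537147755 0.018516721347492673
87.71024310204771 0.01823379813165506
87.42985263360774 0.018165505918421025
rim [ 0.54882571 -0.1802052   0.092     ]
clock 5.13 tcp [ 0.4759 -0.1891  0.1522] tooly -84.0 z [ 0.003 -0.001 -1.   ] q7 -1.248 -> d [ 0.0486 -0.4212 -0.0881] spin 0
```

Request:
play_rows:
  targets: "-1 0 0 -0.04 0;-1 0.02 -0.06 -0.08 0;-1 0.03 -0.1 -0.088 0;-1 0.045 -0.42 -0.088 0;-1 0.045 -0.42 -0.088 0;-1 0.045 -0.42 -0.088 0;-1 0.045 -0.42 -0.088 0;-1 0.045 -0.42 -0.088 0"

```text
clock: 5.8
tcp_pos: [0.4814, 0.0949, 0.2367]
orientation: [-3.137, -0.164, -0.008]
contact_force: [1.2, 0.0, -0.0]
grip_width: 0.0858
gripper_force: 0.0
```

```bash
python3 - <<'E'
from h import *
go([.475,.235,.24],np.radians(96))
E
```

```text
clock 5.8 tcp [0.4814 0.0949 0.2367] tooly -84.0 z [ 0.005  0.001 -1.   ] q7 -1.85 -> d [ 0.0082 -0.14   -0.0032] spin -0.0
```

Request:
play_rows:
  targets: "-1 0.008 -0.14 0 0;-1 0.008 -0.14 0 0;-1 0.008 -0.14 0 0;-1 0.008 -0.14 0 0;-1 0.008 -0.14 0 0;-1 0.008 -0.14 0 0;-1 0.008 -0.14 0 0"

```text
clock: 6.38
tcp_pos: [0.4745, 0.2314, 0.235]
orientation: [3.137, 0.161, 0.003]
contact_force: [0.4, -0.7, -0.1]
grip_width: 0.0853
gripper_force: 0.0
```

```bash
python3 - <<'E'
from h import *
import json
i,im=snap("wrist","pics/w4.png"); print(i["position"],state()[1])
json.dump({k:np.array(v).tolist() for k,v in i.items()},open("w4.json","w"))
u=w2px(i,[.552,.241,.12]).astype(int)
x0,y0=u[0]-60,max(0,u[1]-45); c=im[y0:y0+90,x0:x0+120,::-1]; print(x0,y0)
cv2.imwrite("pics/c4.png",cv2.resize(c,(800,600),interpolation=cv2.INTER_CUBIC))
E
```

```text
[0.55564565 0.2388218  0.37749586] [0.47447471 0.23079213 0.23470399]
191 61
```

View pics/c4.png

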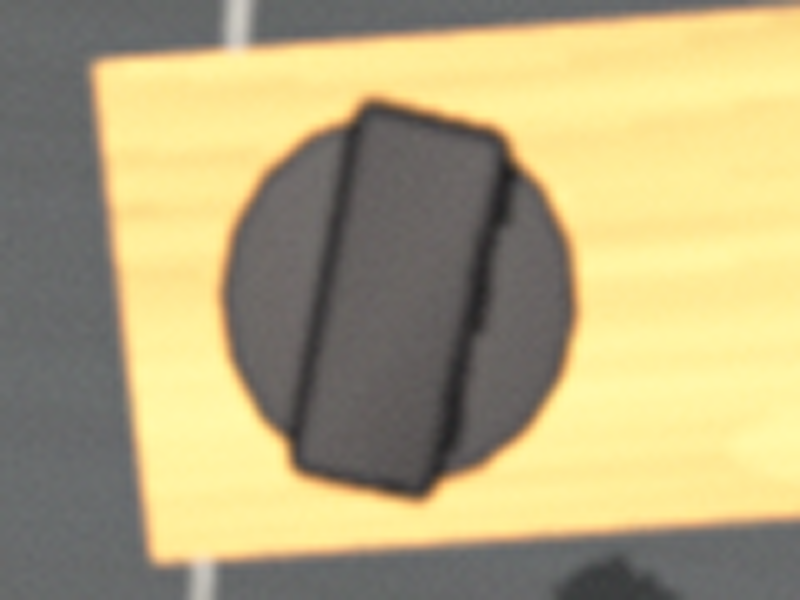

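The crop shows the bar's top-face corners at (368,105), (505,138), (430,490) and (298,460), and the lid's circle centred at about (400,300).

```bash
python3 - <<'E'
from h import *
import json
i=json.load(open("w4.json")); s=800/120
g=lambda x,y,z: px2w(i,191+x/s-.43,61+y/s-.43,z)
P=np.array([g(x,y,.124) for x,y in [(368,105),(503,138),(430,490),(298,460)]])
print(P.round(4),"bar",P.mean(0),"lid",g(400,298,.096))
for a,b in((3,0),(2,1)):
    d=P[b]-P[a]; print(np.degrees(np.arctan2(d[1],d[0])),np.linalg.norm(d))
for a,b in((1,0),(2,3)):
    d=P[b]-P[a]; print(np.degrees(np.arctan2(d[1],d[0]))-90,np.linalg.norm(d))
C=np.array([g(x,y,.036) for x,y in [(92,62),(150,562)]]); print(C)
E
```

```text
[[0.5763 0.2484 0.124 ]
 [0.5741 0.2307 0.124 ]
 [0.5288 0.2355 0.124 ]
 [0.531  0.2539 0.124 ]] bar [0.55253006 0.24211957 0.124     ] lid [0.5529845  0.24239214 0.096     ]
-6.888725304591145 0.04560900184723491
-6.11295288103285 0.045573175467021595
-6.905495789341558 0.017832548933057205
-6.780702282227949 0.01844961301416889
[[0.58536548 0.29950714 0.036     ]
 [0.50104052 0.28516412 0.036     ]]
```

```bash
python3 - <<'E'
from h import *
go([.5525,.242,.101],np.radians(83.3))
E
```

```text
clock 6.43 tcp [0.4745 0.2308 0.2347] tooly -84.2 z [ 0.001 -0.    -1.   ] q7 -2.143 -> d [ 0.0786 -0.0033  0.1338] spin 0.219
```

Request:
play_rows:
  targets: "-1 0.04 -0.002 0 0.12;-1 0.0785 -0.0033 0 0.219;-1 0.0785 -0.0033 0.03 0.219;-1 0.0785 -0.0033 0.07 0.219;-1 0.0785 -0.0033 0.11 0.219;-1 0.0785 -0.0033 0.133 0.219;-1 0.0785 -0.0033 0.133 0.219;-1 0.0785 -0.0033 0.133 0.219"

```text
clock: 7.1
tcp_pos: [0.5513, 0.2417, 0.1005]
orientation: [3.135, -0.184, -0.003]
contact_force: [-0.3, 0.8, 0.4]
grip_width: 0.0856
gripper_force: 0.0
```

```bash
python3 - <<'E'
from h import *
go([.5525,.242,.101],np.radians(83.3))
E
```

```text
clock 7.1 tcp [0.5513 0.2417 0.1005] tooly -96.7 z [-0.002 -0.001 -1.   ] q7 -2.369 -> d [ 0.0011 -0.0004 -0.0005] spin -0.0
```

Request:
play_rows:
  targets: "0 0.001 0 0 0;0.5 0.001 0 0 0;1 0.001 0 0 0;1 0.001 0 0 0;1 0.001 0 0 0;1 0.001 0 0 0;1 0.001 0 0 0;1 0.001 0 0 0"
  squeeze: 80

```text
clock: 7.77
tcp_pos: [0.553, 0.2439, 0.102]
orientation: [-3.135, 0.181, -0.003]
contact_force: [0.2, 0.4, 5.6]
grip_width: 0.0205
gripper_force: 79.5
```

Request:
play_rows:
  targets: "1 0 0 0 0;1 0 0 0 0;1 0 0 -0.02 0;1 0 0 -0.05 0;1 0 0 -0.09 0;1 0 0 -0.11 0;1 0 0 -0.11 0;1 0 0 -0.11 0"

```text
clock: 8.43
tcp_pos: [0.5524, 0.2434, 0.2115]
orientation: [-3.136, 0.181, -0.002]
contact_force: [0.3, -0.1, -4.4]
grip_width: 0.0204
gripper_force: 79.3
```

```bash
python3 - <<'E'
from h import *
o=r.get_obs(); print(o["contact_force"],o["moment"],o["gripper_force"],o["grip_width"])
go([.5465,-.1803,.22],np.radians(87.3))
E
```

```text
[ 0.25710042 -0.08688159 -4.35079127] [-0.05109525  0.08741723 -0.04308879] 79.29266095161438 0.020359298954163375
clock 8.43 tcp [0.5524 0.2434 0.2115] tooly -96.6 z [ 0.001  0.    -1.   ] q7 -2.323 -> d [ 0.0429  0.4215 -0.0087] spin -0.068
```

Request:
play_rows:
  targets: "1 0 0.01 -0.02 0;1 0.005 0.04 -0.03 0;1 0.01 0.075 -0.03 0;1 0.014 0.11 -0.03 0;1 0.018 0.145 -0.03 0;1 0.022 0.18 -0.03 0;1 0.026 0.215 -0.03 0;1 0.03 0.25 -0.03 0"

```text
clock: 9.1
tcp_pos: [0.5513, -0.0104, 0.2383]
orientation: [3.136, -0.181, -0.007]
contact_force: [0.8, 0.1, -2.8]
grip_width: 0.0204
gripper_force: 79.3
```

```bash
python3 - <<'E'
from h import *
go([.5464,-.1789,.215],np.radians(87.3))
E
```

```text
clock 9.1 tcp [ 0.5513 -0.0104  0.2383] tooly -96.6 z [-0.005 -0.    -1.   ] q7 -1.843 -> d [0.0146 0.1679 0.0234] spin -0.068
```

Request:
play_rows:
  targets: "1 0.003 0.035 0 -0.03;1 0.006 0.07 0 -0.068;1 0.009 0.105 0 -0.068;1 0.012 0.135 0 -0.068;1 0.014 0.158 0 -0.068;1 0.0146 0.168 0 -0.068;1 0.0146 0.168 0.01 -0.068;1 0.0146 0.168 0.02 -0.068"

```text
clock: 9.77
tcp_pos: [0.548, -0.176, 0.219]
orientation: [-3.14, 0.074, 0.002]
contact_force: [-0.4, 0.0, -3.3]
grip_width: 0.0203
gripper_force: 79.3
```

Request:
play_rows:
  targets: "1 0 0 0 0;1 0 0 0 0;1 0 0 0 0"

```text
clock: 10.02
tcp_pos: [0.5487, -0.1751, 0.2205]
orientation: [-3.14, 0.07, 0.001]
contact_force: [-0.6, 0.5, -2.5]
grip_width: 0.0206
gripper_force: 79.1
```

```bash
python3 - <<'E'
from h import *
go([.5464,-.1789,.19],np.radians(87.3))
i,im=snap("wrist","pics/w5.png"); j,im2=snap("scene","pics/s5.png")
c=cv2.resize(im2[130:220,130:250,::-1],(400,300),interpolation=cv2.INTER_CUBIC)
cv2.imwrite("pics/c5.png",np.hstack([cv2.resize(im[:,:,::-1],(400,300)),c]))
E
```

```text
clock 10.02 tcp [ 0.5487 -0.1751  0.2205] tooly -92.5 z [-0.001  0.001 -1.   ] q7 -1.463 -> d [-0.0021  0.0039  0.0305] spin 0.003
```

View pics/c5.png

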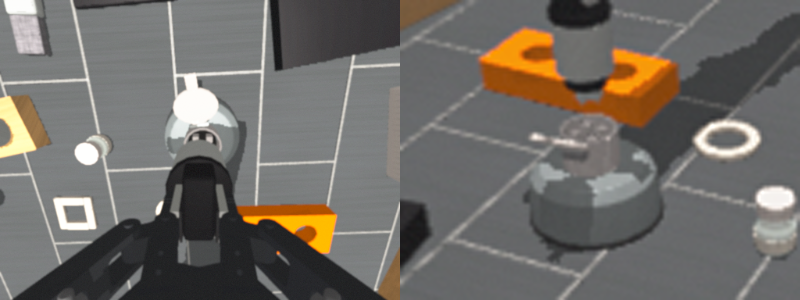

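The left half shows the cup held above the open tube. In the right half its stem sits just over the hub, with the cap hanging open.

Request:
play_rows:
  targets: "1 -0.002 0.0035 0.01 0;1 -0.002 0.0035 0.02 0;1 -0.002 0.0035 0.025 0;1 -0.002 0.0035 0.025 0;1 -0.002 0.0035 0.025 0;1 -0.002 0.0035 0.025 0"

```text
clock: 10.62
tcp_pos: [0.5465, -0.1804, 0.1959]
orientation: [-3.141, 0.074, -0.0]
contact_force: [0.4, -1.0, -2.3]
grip_width: 0.0202
gripper_force: 79.2
```

```bash
python3 - <<'E'
from h import *
go([.5464,-.1789,.19],np.radians(87.3)); r.grab_frame("top"); go([.5464,-.1789,.19],np.radians(87.3))
E
```

```text
clock 10.62 tcp [ 0.5465 -0.1804  0.1959] tooly -92.7 z [ 0.  0. -1.] q7 -1.46 -> d [-0.0002 -0.0015  0.0059] spin -0.0
clock 10.67 tcp [ 0.5466 -0.1805  0.1962] tooly -92.7 z [ 0.001 -0.    -1.   ] q7 -1.46 -> d [-0.0003 -0.0015  0.0062] spin -0.0
```

Request:
play_rows:
  targets: "1 0 -0.001 0.005 0;1 0 -0.001 0.009 0;1 0 -0.001 0.012 0;1 0 -0.001 0.015 0;1 0 -0.001 0.017 0;1 0 -0.001 0.017 0;1 0 -0.001 0.017 0"

```text
clock: 11.25
tcp_pos: [0.5463, -0.1794, 0.1788]
orientation: [-3.141, 0.074, 0.0]
contact_force: [-0.4, 0.4, -2.1]
grip_width: 0.0205
gripper_force: 79.2
```

Request:
play_rows:
  targets: "1 0 0 0.002 0;1 0 0 0.004 0;1 0 0 0.006 0;1 0 0 0.007 0;1 0 0 0.007 0;1 0 0 0.007 0"

```text
clock: 11.75
tcp_pos: [0.5463, -0.1794, 0.1718]
orientation: [-3.141, 0.074, 0.0]
contact_force: [-0.2, -0.4, -3.1]
grip_width: 0.0205
gripper_force: 79.2
```

Request:
play_rows:
  targets: "1 0 0 0.001 0;1 0 0 0.002 0;1 0 0 0.003 0;1 0 0 0.004 0;1 0 0 0.004 0;1 0 0 0.004 0"

```text
clock: 12.25
tcp_pos: [0.5467, -0.1795, 0.1684]
orientation: [3.141, -0.074, 0.001]
contact_force: [-0.9, 0.6, 4.1]
grip_width: 0.0208
gripper_force: 80.0
```

Request:
play_rows:
  targets: "1 0 0 0.001 0;1 0 0 0.002 0;1 0 0 0.003 0;1 0 0 0.004 0;1 0 0 0.004 0;1 0 0 0.004 0"

```text
clock: 12.75
tcp_pos: [0.5468, -0.1795, 0.1646]
orientation: [3.141, -0.074, 0.002]
contact_force: [-2.1, 0.7, 7.4]
grip_width: 0.0203
gripper_force: 80.6
```

Request:
play_rows:
  targets: "1 0 0 0.001 0;1 0 0 0.002 0;1 0 0 0.003 0;1 0 0 0.003 0;1 0 0 0.003 0;1 0 0 0.003 0"

```text
clock: 13.25
tcp_pos: [0.5473, -0.1796, 0.1638]
orientation: [3.14, -0.074, 0.004]
contact_force: [-6.4, 2.2, 22.7]
grip_width: 0.0206
gripper_force: 82.8
```

```bash
python3 - <<'E'
from h import *
o=r.get_obs(); print(o["contact_force"],o["moment"],o["gripper_force"],o["grip_width"]); go([.5464,-.1789,.17],np.radians(87.3))
j,im2=snap("scene","pics/s6.png"); i,im=snap("wrist","pics/w6.png")
c=cv2.resize(im2[130:220,130:250,::-1],(400,300),interpolation=cv2.INTER_CUBIC)
cv2.imwrite("pics/c6.png",np.hstack([cv2.resize(im[:,:,::-1],(400,300)),c]))
E
```

```text
[-6.39507025  2.17979155 22.71918059] [0.56423061 1.92609847 0.02664282] 82.80712723731995 0.020649686794922552
clock 13.25 tcp [ 0.5473 -0.1796  0.1638] tooly -92.7 z [ 0.002 -0.001 -1.   ] q7 -1.47 -> d [-0.0009 -0.0006 -0.0062] spin -0.0
```

View pics/c6.png

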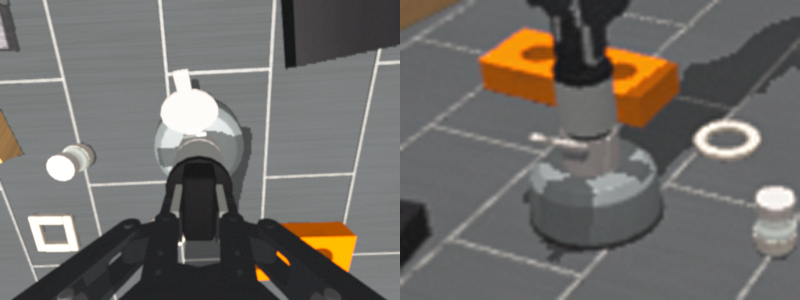

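The cup sits down on the tube rim with the fingers still gripping it, and the cap is still open. The force climbed sharply to 22.7 N, so the hub is against its stop, and the depth agrees.

```bash
python3 -c "
from h import *
print(r.hand_in())"
```

```text
the job is handed in; nothing more can be done
None
```

I handed the job in with the cap flipped open and the tall cup meshed in the hub, still gripped at about 83 N and pressed down with about 23 N, which puts the hub at its stop; the hand-in returned no verdict.

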